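# Unplug the trainer's port and present the scope upright above it

## Task

First take the red plug out of the port on top of the white trainer and leave it lying in the steel tray. Then draw the blue-gripped scope out of its slanted tube, turn it upright with the shaft pointing straight down, and finish holding it still in the gripper, its tip centred over the open port and two or three centimetres above the rim, touching nothing else. Do not disturb the orange-gripped scope, the bottle or the little steel pot, and do not knock the scope against the trainer.

Things in the scene. Friction and masses are not known exactly. Their poses are not given: they have to be found in the camera images.
- blue_scope: Blue-gripped rigid scope, the one to take, about 180 g. Origin: centre of the shaft's tip; +z runs to the eyepiece. Along z: 9 mm shaft 0-114 mm; 26 mm round collar 114-122; 26 x 26 mm square grip 122-162; black eyepiece 26 mm across, ending at 176. Brass taps along +x and -x reach 21 mm from the axis at z = 118. At the start loose in a tube, collar on its rim, leaning about 40 degrees, y about level.
- blue_scope_tip (a point): centre of the blue scope's shaft tip (the scope's origin)
- blue_scope_grip (a point): middle of the blue grip, on the scope's axis 142 mm from the tip. The grip's faces are square to the scope's x and y; its two y faces are free of taps, so pinch across y, fingers along the shaft
- orange_scope: Same shape of scope with an orange grip, in the other tube; leave it alone. Either scope may be in either tube.
- rest: Fixed white base 140 x 190 x 16 mm, origin under its centre, z up, with two slanted steel tubes at y = +55 and -55 mm: 20 mm outside, 12 mm inside, 105 mm long. Their axis leans 40 degrees from vertical, top towards the rest's -x; rim centres at x = -30, z = 112 mm. A grey bar joins them halfway down. A scope comes free after 114 mm along the axis.
- trainer: Fixed white box 200 x 150 x 90 mm with black straps; on the middle of its top a skin-coloured round port collar (46 mm outside at the rim, 54 at the foot, 26 bore, 18 high). Origin: centre of its underside, z up.
- port (a point): centre of the port's rim, 108 mm above the table; the bore runs straight down from it, z up
- plug: Loose red plug, about 50 g, round about its z. Origin: centre of its stem's underside. Stem 23 mm in diameter, 12 long; flange 38 mm in diameter from z = 12 to 18; knob 24 mm in diameter from 18 to 52 mm. At the start the stem sits in the port with 1.5 mm play, flange on the rim, knob up. It lifts straight out.
- tray: Fixed open steel tray 180 (x) x 150 (y) x 24 mm, walls and floor 3 mm. Origin: centre of its underside, z up.
- saline: Loose bottle with blue cap, 60 mm in diameter, 140 mm tall, origin under its centre; leave it standing.
- pot: Loose small steel pot, 66 mm in diameter, 40 mm tall, origin under its centre; leave it.
Mind the look-alikes: they are no part of the job. Leave any green or purple look-alike of the rest alone.

How it is judged (in metres and radians):
On the way, in this order (a step that is already met when the one before it is completed fails the run):
1. the red plug lies in the tray, let go (x of plug in the frame of tray between -0.085 and 0.085 m and y of plug in the frame of tray between -0.07 and 0.07 m and z of plug in the frame of tray below 0.06 m and contact force between plug and the fingers below 0.1 N and contact force between plug and tray above 0.1 N and linear speed of plug below 0.03 m/s), for 0.2 s.
2. the blue scope is drawn right out of its tube, gripped and raised (distance of blue_scope_tip from where it was at the start of the episode above 0.11 m and height (world z) of blue_scope_tip above 0.08 m and contact force between blue_scope and the fingers above 1 N and contact force between blue_scope and rest below 0.1 N), for 0.2 s.
At the end, for the whole second after the job is handed in: The plug lies let go in the tray; the blue scope is held still by the fingers, within 10 degrees of upright with its shaft down, its tip within 12 mm of the port's axis and 8 to 45 mm above the rim, nothing else touching the scope (all of step 1 and angle between blue_scope's own z axis and vertical below 0.17 rad and height (world z) of blue_scope_grip above 0.2 m and horizontal distance between blue_scope_tip and port below 0.012 m and z of blue_scope_tip in the frame of port between 0.008 and 0.045 m and contact force between blue_scope and the fingers above 1 N and contact force between blue_scope and trainer below 0.1 N and contact force between blue_scope and rest below 0.1 N and contact force between blue_scope and tray below 0.1 N and contact force between blue_scope and plug below 0.1 N and contact force between blue_scope and orange_scope below 0.1 N and contact force between blue_scope and saline below 0.1 N and contact force between blue_scope and pot below 0.1 N and linear speed of blue_scope below 0.02 m/s); the arm keeps its last pose, push and grip.
It fails at once if the orange scope is disturbed (moved over 15 mm) (distance of orange_scope from where it was at the start of the episode above 0.015 m).
It fails at once if the bottle is moved over 20 mm or tipped (distance of saline from where it was at the start of the episode above 0.02 m or angle between saline's own z axis and vertical above 0.3 rad).
It fails at once if the pot is moved over 20 mm or tipped (distance of pot from where it was at the start of the episode above 0.02 m or angle between pot's own z axis and vertical above 0.3 rad).
It fails at once if the scope is knocked against the trainer (over 8 N) (contact force between blue_scope and trainer above 8 N).
It also fails if it takes over 58 s, if anything falls off the work surface, if the arm or the gripper's body presses on something with over 40 N, if the wrist force passes 120 N, or if a joint passes its speed limit or range.

## Robot

A 6-joint arm with a two-finger parallel gripper is mounted at the origin on the work surface. World frame = base frame: x ahead of the robot, y to its left, z up, the work surface at z = 0. Lengths are in m, angles in degrees, forces in N, time in s.
With the tool pointing down it reaches from about 0.35 to 0.875 m from the base axis. Payload 4.2 kg.
Tool frame: the origin (TCP) lies between the finger pads; the fingertips stand 19 mm ahead of it and the grasp point (between the pads) is the TCP; z points along the fingers, y is the line along which they close (so a half turn about z gives the same grasp; the last joint's range is limited). The gripper opens to 87 mm and grips with 3 to 60 N. Pads are 19 mm wide; open, the fingers measure 117 mm over their backs; the gripper's body (75 mm by 190 mm) begins 51 mm behind the grasp point.
Start: joints at [-56.517, 22.042, 0.453, 0, -68.411, -14.817], TCP at [0.2, -0.592, 0.242] pointing down, gripper open.
Joint ranges: [-179.83, 179.83], [-69.29, 118.12], [-61.27, 80.66], [-181.25, 117.63], [-171.15, -9.14], [-177.46, 177.46]. Speed limits (degrees/s): [159.86, 159.86, 180, 180, 180, 180].

## Interface

Orientations are given as a 3x3 rotation matrix whose columns are the frame's x, y, z axes.
In Python, from station import r gives the robot as it stands.
- The arm moves only by the tool drive_tool, never from a script. Its argument "steps" is one flat list of numbers, 7 for each row, row after row: the turn, a rotation vector about the tool's x, y, z in rad, then the shift along the tool's x, y, z in m, then the opening, from 0 (shut) to 1 (fully open). A call has 1 to 10 rows; each row shifts and turns the commanded pose from where the row before left it, along the tool's axes as they then stand; what a row does not reach is not made up. A row lasts 1/12 s, in which the tool goes at most 41.7 mm and 7.16 degrees, less where a joint would pass 70% of its speed; a pose out of reach is approached as far as the arm can. A call is refused whole if a number of a shift passes 0.0417 or a number of a turn 0.125, either way. A call with a gripper value outside its range is refused whole. The fingers move at their own pace and stop on an object; the grip force is fixed at half the most. Time passes only in rows, so rows that do not move let the fingers close. It gives the time, the measured TCP pose, the force, the opening and the grip force at its end, in the units of the state.
- r.sense(): the state, without advancing time (a new reading comes with each control period).
- r.capture(name): name is "side" or "top"; returns the picture (384x512x3 uint8, blue, green, red); there is no depth.
- r.camera_params(name): a dict with "camera_matrix" (3x3 intrinsics, pixels), "k1" (the pictures are not rectified: a ray, as slopes to the right and down, at radius r is drawn at 1 + k1 r^2 times it, then the intrinsics apply), "extrinsics" (4x4, takes a point from world to camera coordinates). Camera axes: x right, y down, z forward; pixel columns grow to the right and rows downward; lengths in m; the calibration is good to about 2 mm. A picture is of the moment at which its call begins. camera_params takes no time and is no camera call.
- r.finish_job(): hands the job in; it is judged then, once.
The state is a dict: "time_s": time; "joints": joint angles; "joint_velocities": joint speeds; "effort": joint torques, N m; "tcp_pos": TCP position; "ee_rot": TCP orientation; "wrist_force": force on the tool from outside, world axes, zero at the start; "moment": the same for the moment, N m; "gripper_width": opening from 0.0 (shut) to 1.0 (fully open); "gripper_force": force on a finger pad.
Only numpy, scipy, OpenCV 4.12 (cv2) and the standard library are available. Lean on these libraries where they do the work, as an engineer would, in place of code of your own. Each camera call takes 0.05 s, during which the arm holds its last target. There are 200 camera calls.

## Working session

There is one attempt and no reset: what is moved stays moved. The work goes in short steps, Python scripts to look and compute and a tool call to move; the robot and the scene stay as the last step left them, time stands still between calls to the robot, and variables do not carry over. Pictures are saved under pics/ and viewed, at most 11 in all, crops included, and the job is handed in when it is done.

Besides the shell and the picture viewer there is one more tool, called after ">>>" as name(argument=value, ...) on one line, values as JSON. drive_tool: Moves the arm, as the interface text tells. Its arguments: {"type":"object","properties":{"steps":{"type":"array"}},"required":["steps"]}

```bash
ls; mkdir -p pics
python3 - <<'E'
from station import r
import cv2
for n in("side","top"):
    cv2.imwrite(f"pics/{n}0.png",r.capture(n)); p=r.camera_params(n); print(n,p)
print(r.sense())
E
```

```text
pics
side {'camera_matrix': array([[373.38937297,   0.        , 254.2204433 ],
       [  0.        , 373.38937297, 194.16611709],
       [  0.        ,   0.        ,   1.        ]]), 'k1': -0.050109619856993325, 'extrinsics': array([[-0.72213942, -0.69169725,  0.00834136,  0.44737711],
       [-0.42659709,  0.43581483, -0.79251521,  0.26846565],
       [ 0.54454531, -0.57586487, -0.60979509,  0.97030584],
       [ 0.        ,  0.        ,  0.        ,  1.        ]])}
top {'camera_matrix': array([[358.88269536,   0.        , 260.40730208],
       [  0.        , 358.88269536, 191.2492602 ],
       [  0.        ,   0.        ,   1.        ]]), 'k1': -0.11545655169789386, 'extrinsics': array([[-0.01294397, -0.99974705,  0.01839286,  0.10329509],
       [-0.99749184,  0.01163027, -0.06981952,  0.519097  ],
       [ 0.06958794, -0.01925047, -0.99739006,  1.21154151],
       [ 0.        ,  0.        ,  0.        ,  1.        ]])}
{'time_s': 0.1, 'joints': array([-5.65163267e+01,  2.20874357e+01,  3.88792141e-01, -2.42357230e-02,
       -6.84098623e+01, -1.48176085e+01]), 'joint_velocities': array([ 0.00614054, -0.11479563,  0.22251411, -0.00213486,  0.14723075,
        0.01116235]), 'effort': array([-3.35907225e-04, -3.91689491e+01,  1.87933284e+01,  4.23185661e+00,
        1.34495145e-02, -7.06687410e-05]), 'tcp_pos': array([ 0.19990643, -0.5916583 ,  0.24056845]), 'ee_rot': array([[-9.47449890e-01, -3.19903410e-01, -7.16738925e-04],
       [-3.19904196e-01,  9.47448193e-01,  1.79646220e-03],
       [ 1.04378616e-04,  1.93134570e-03, -9.99998130e-01]]), 'wrist_force': array([-1.02323852,  0.27071941,  0.08921872]), 'moment': array([ 0.0213823 , -0.04957916,  0.03181554]), 'gripper_force': 0.0, 'gripper_width': 0.9986155264962842}
```

View pics/side0.png

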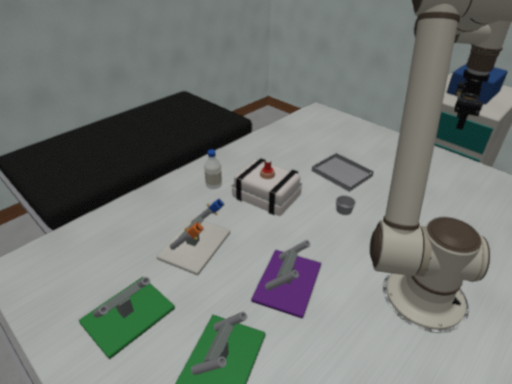

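View pics/top0.png

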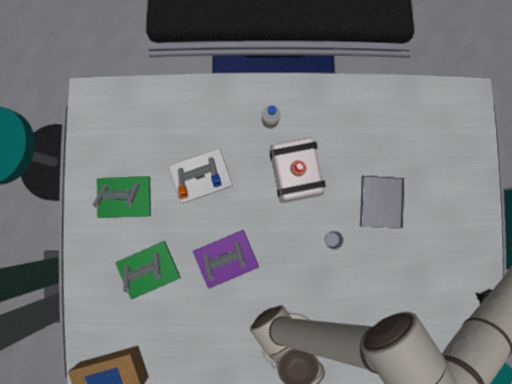

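The side picture shows the white rest at (195,246) with the blue grip at (215,207) and the orange one at (194,231). It also shows the plug at (268,171), the tray at (342,171), the pot at (345,204) and the bottle at (212,170). In the top picture the white rest is at (200,176), blue at (215,181), orange at (183,191), the plug at (298,168) and the tray at (382,202).

Candidates for the scope: blue grip at top (215,181), orange grip at top (183,191). The green and purple rests at (123,195), (147,270) and (225,259) hold no scope. I choose blue in the white rest and check it in a crop.

```bash
python3 - <<'E'
import cv2
a=cv2.imread("pics/top0.png")[130:220,160:330]; cv2.imwrite("pics/c1.png",cv2.resize(a,None,fx=4.7,fy=4.7,interpolation=cv2.INTER_CUBIC))
a=cv2.imread("pics/side0.png")[145:275,150:310]; cv2.imwrite("pics/c2.png",cv2.resize(a,None,fx=4.6,fy=4.6,interpolation=cv2.INTER_CUBIC))
E
cat > h.py <<'E'
import numpy as np, cv2
from station import r
P={n:r.camera_params(n) for n in("side","top")}
def ray(n,u,v):
    p=P[n];K=p["camera_matrix"]
    d=cv2.undistortPoints(np.array([[[u,v]]],float),K,np.array([p["k1"],0,0,0,0]))[0,0]
    R=p["extrinsics"][:3,:3];t=p["extrinsics"][:3,3]
    return -R.T@t, R.T@np.array([d[0],d[1],1])
def onz(n,u,v,z):
    c,d=ray(n,u,v); return c+d*(z-c[2])/d[2]
def proj(n,X):
    p=P[n];E=p["extrinsics"]
    return cv2.projectPoints(np.atleast_2d(X).astype(float),cv2.Rodrigues(E[:3,:3])[0],E[:3,3],p["camera_matrix"],np.array([p["k1"],0,0,0,0]))[0][:,0]
E
```

```text
(no output)
```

View pics/c1.png

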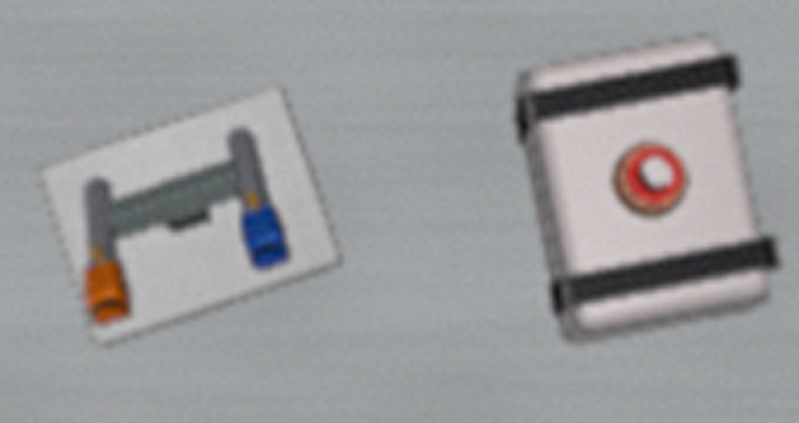

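View pics/c2.png

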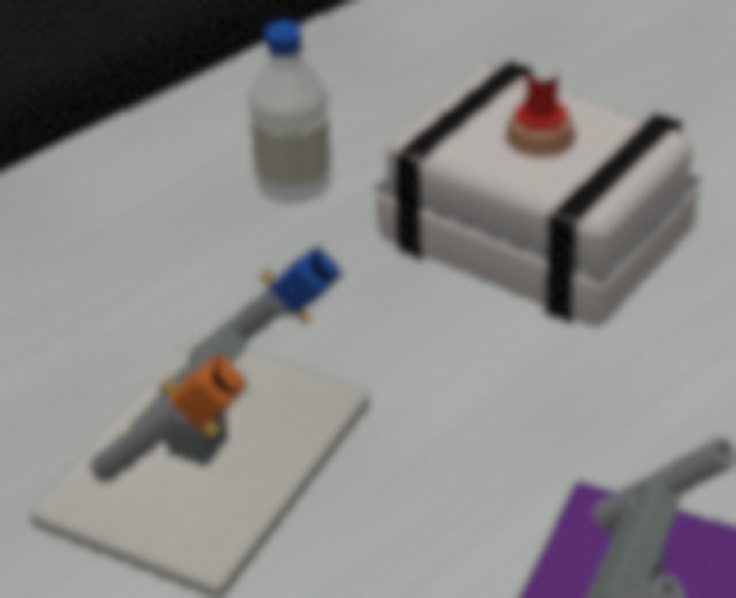

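The crops confirm blue on the white rest's right tube, leaning towards the robot, with its eyepiece at side (220,202). The plug is at top (299,168).

Run:
```python
from h import *
from scipy.optimize import least_squares
c1=lambda u,v:(160+u/4.7,130+v/4.7); c2=lambda u,v:(150+u/4.6,145+v/4.6)
obs=[("top",*c1(42,170),70,95),("top",*c1(278,88),70,-95),("top",*c1(340,262),-70,-95),("top",*c1(100,343),-70,95),
("side",*c2(33,518),70,95),("side",*c2(220,595),-70,95),("side",*c2(370,400),-70,-95)]
f=lambda q:np.concatenate([ (proj(n,[q[0]+(np.cos(q[2])*x-np.sin(q[2])*y)/1e3,q[1]+(np.sin(q[2])*x+np.cos(q[2])*y)/1e3,.016 if 1 else 0])[0]-(u,v)) for n,u,v,x,y in obs])
s=least_squares(f,[.7,.3,.3]);q=s.x;print("rest",q[:2],np.degrees(q[2]),s.fun.reshape(-1,2).round(1).tolist())
c,sn=np.cos(q[2]),np.sin(q[2]);R=np.array([[c,-sn,0],[sn,c,0],[0,0,1]])
W=lambda p:R@np.array(p)+[q[0],q[1],0]
a=R@[-np.sin(np.radians(40)),0,np.cos(np.radians(40))]
rim=W([-.030,-.055,.112]);tip=rim-.114*a
print("axis",a,"rim",rim,"tip",tip,"grip",tip+.142*a)
im={n:cv2.imread(f"pics/{n}0.png") for n in P}
pts=lambda z:tip+z*a
for n in P:
    pr=proj(n,[pts(.118),pts(.142),pts(.176),W([-.03,.055,.112])]); print(n,pr.round(1).tolist())
    H=cv2.cvtColor(im[n],cv2.COLOR_BGR2HSV)
    for nm,lo,hi,box in (("blue",(105,130,40),(130,255,255),(195,150,240,220)),("red",(172,120,40),(180,255,255),(250,140,320,190)),("red2",(0,120,40),(4,255,255),(250,140,320,190))):
        m=cv2.inRange(H,lo,hi);k=np.zeros_like(m);k[box[1]:box[3],box[0]:box[2]]=1;y,x=np.nonzero(m*k)
        if len(x):print(n,nm,len(x),x.mean().round(2),y.mean().round(2),x.min(),x.max(),y.min(),y.max())
print("port top flange",onz("top",*c1(650,179),.111),"side knobtop",onz("side",*c2(542,80),.148),"side collar foot",onz("side",*c2(540,135),.100))
# trainer top edges corners
for uv in((360,177),(402,178),(403,228),(361,226)):print("tray",onz("top",*uv,.02))
for n,uv,z in(("top",(334,240),.04),("top",(271,112),.14)):print(onz(n,*uv,z))
```

```text
rest [0.57306224 0.30323882] 18.62341158935952 [[-1.1, 0.6], [0.6, -0.1], [0.6, 1.0], [-0.7, 2.0], [-1.7, -0.9], [-0.2, -1.0], [0.2, -1.9]]
axis [-0.60912997 -0.20527201  0.76604444] rim [0.56219716 0.24153833 0.112     ] tip [0.63163798 0.26493934 0.02467093] grip [0.54514152 0.23579071 0.13344924]
side [[211.4, 209.3], [215.7, 205.9], [222.1, 200.7], [189.7, 233.9]]
side blue 130 214.25 188.58 207 222 150 211
side red2 73 267.15 168.04 262 272 163 172
top [[215.3, 177.2], [216.3, 181.2], [217.7, 187.1], [182.3, 187.9]]
top blue 78 215.76 179.95 212 220 174 186
top red 2 298.5 169.5 297 300 169 170
top red2 63 298.46 167.14 293 304 161 172
port top flange [ 0.58639656 -0.02305384  0.111     ] side knobtop [ 0.57701418 -0.01730821  0.148     ] side collar foot [ 0.57818512 -0.0186319   0.1       ]
tray [ 0.56573713 -0.24985886  0.02      ]
tray [ 0.56103196 -0.40166042  0.02      ]
tray [ 0.38587812 -0.39866847  0.02      ]
tray [ 0.39605228 -0.248181    0.02      ]
[ 0.35143395 -0.14816824  0.04      ]
[0.76154492 0.06266841 0.14      ]
```

>>> drive_tool(steps=[0, 0, 0, -0.0272, 0.021, 0, 1, 0, 0, 0, -0.0272, 0.021, 0, 1, 0, 0, 0, -0.0272, 0.021, 0, 1, 0, 0, 0, -0.0272, 0.021, 0, 1, 0, 0, 0, -0.0272, 0.021, 0, 1, 0, 0, 0, -0.0272, 0.021, 0, 1, 0, 0, 0, -0.0272, 0.021, 0, 1, 0, 0, 0, -0.0272, 0.021, 0, 1, 0, 0, 0, -0.0272, 0.021, 0, 1, 0, 0, 0, -0.0272, 0.021, 0, 1])

```text
time_s: 0.93
tcp_pos: [0.3909, -0.3044, 0.2413]
ee_rot: [[-0.947, -0.32, -0.0], [-0.32, 0.947, 0.0], [0.0, 0.001, -1.0]]
wrist_force: [1.0, -0.7, 0.1]
gripper_width: 0.996
gripper_force: 0.0
```

>>> drive_tool(steps=[0, 0, 0, -0.0272, 0.021, 0, 1, 0, 0, 0, -0.0272, 0.021, 0, 1, 0, 0, 0, -0.0272, 0.021, 0, 1, 0, 0, 0, -0.0272, 0.021, 0, 1, 0, 0, 0, -0.0272, 0.021, 0, 1, 0, 0, 0, -0.0272, 0.021, 0, 1, 0, 0, 0, -0.0272, 0.021, 0, 1, 0, 0, 0, -0.0272, 0.021, 0, 1, 0, 0, 0, -0.0272, 0.021, 0, 1, 0, 0, 0, -0.0272, 0.021, 0, 1])

```text
time_s: 1.77
tcp_pos: [0.5814, -0.0184, 0.2411]
ee_rot: [[-0.947, -0.32, -0.001], [-0.32, 0.947, -0.0], [0.001, 0.0, -1.0]]
wrist_force: [0.8, -0.7, 1.5]
gripper_width: 1.0
gripper_force: 0.0
```

>>> drive_tool(steps=[0, 0, 0, 0, 0, 0.02, 1, 0, 0, 0, 0, 0, 0.02, 1, 0, 0, 0, 0, 0, 0.015, 1, 0, 0, 0, 0, 0, 0, 1])

```text
time_s: 2.1
tcp_pos: [0.5786, -0.0199, 0.1824]
ee_rot: [[-0.947, -0.32, -0.009], [-0.32, 0.947, -0.001], [0.008, 0.002, -1.0]]
wrist_force: [-0.8, -0.5, -1.1]
gripper_width: 1.001
gripper_force: 0.0
```

Run:
```python
from h import *
a=r.capture("side");b=r.capture("top");print(r.sense()["tcp_pos"])
f=lambda a:cv2.resize(a,None,fx=6,fy=6,interpolation=cv2.INTER_CUBIC)
cv2.imwrite("pics/d1.png",np.hstack([f(a[125:200,235:300]),f(b[130:205,265:330])]))
print(proj("side",[[.581,-.02,.148],[.581,-.02,.108]]),proj("top",[[.581,-.02,.148],[.581,-.02,.108]]))
```

```text
[ 0.58086722 -0.02021608  0.1862404 ]
[[267.4699349  161.60182527]
 [267.10929051 171.84249497]] [[298.83058077 168.22233158]
 [297.267505   169.89526371]]
```

View pics/d1.png

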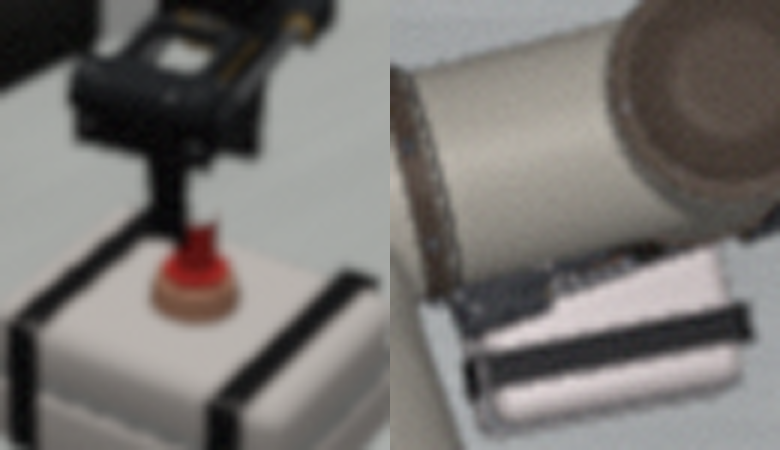

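The side crop shows the hand above the plug. The knob top is at (269,162) and the rim at (267,172), matching my prediction to about a pixel, so I descend.

>>> drive_tool(steps=[0, 0, 0, 0, 0, 0.02, 1, 0, 0, 0, 0, 0, 0.015, 1, 0, 0, 0, 0, 0, 0.012, 1, 0, 0, 0, 0, 0, 0, 1, 0, 0, 0, 0, 0, 0, 0, 0, 0, 0, 0, 0, 0, 0, 0, 0, 0, 0, 0, 0, 0, 0, 0, 0, 0, 0, 0, 0, 0, 0, 0, 0, 0, 0, 0])

```text
time_s: 2.95
tcp_pos: [0.5814, -0.02, 0.1404]
ee_rot: [[-0.947, -0.32, 0.002], [-0.32, 0.947, 0.0], [-0.002, -0.0, -1.0]]
wrist_force: [0.0, 0.5, -0.1]
gripper_width: 0.707
gripper_force: 0.0
```

>>> drive_tool(steps=[0, 0, 0, 0, 0, 0, 0, 0, 0, 0, 0, 0, 0, 0, 0, 0, 0, 0, 0, -0.01, 0, 0, 0, 0, 0, 0, -0.01, 0, 0, 0, 0, 0, 0, -0.02, 0, 0, 0, 0, 0, 0, -0.02, 0, 0, 0, 0, 0, 0, -0.02, 0, 0, 0, 0, 0, 0, 0, 0, 0, 0, 0, 0, 0, 0, 0])

```text
time_s: 3.7
tcp_pos: [0.5819, -0.0199, 0.222]
ee_rot: [[-0.947, -0.32, 0.005], [-0.32, 0.947, 0.001], [-0.005, -0.0, -1.0]]
wrist_force: [0.0, -0.4, 0.1]
gripper_width: 0.045
gripper_force: 0.0
```

The fingers are slower than I assumed, and I lifted before they closed. I'll check that the plug hasn't moved.

Run:
```python
from h import *
a=r.capture("side");print(r.sense()["tcp_pos"])
b=cv2.imread("pics/side0.png")[155:185,255:285].astype(int);print(np.abs(a[155:185,255:285]-b).max(2)[:, ::2].astype(int))
H=cv2.cvtColor(a,cv2.COLOR_BGR2HSV);y,x=np.nonzero(cv2.inRange(H,(0,120,40),(4,255,255))[140:190,250:320]);print(len(x),x.mean()+250,y.mean()+140,x.min()+250,x.max()+250,y.min()+140,y.max()+140)
```

```text
[ 0.58102403 -0.01996371  0.22039483]
[[ 4  5  4  4  5  5  4  4  4  4  4  4  5  4  4]
 [ 4  5  5  5  4  5  5  4  4  4  5  4  5  5  5]
 [ 4  5  4  5  4  4  5  4  4  4  4  5  4  4  5]
 [ 5  5  5  4  3  5  4  3  5  5  5  5  6  4  3]
 [ 5  4  4  2  2  5  4  5  7  5  4  4  5  5  5]
 [ 4  4  3  2  3  5  5  5 10  4  5  5  5  5  5]
 [ 5  3  0  3  2  4  4  5  7  5  4  4  5  4  4]
 [ 4  1  4  1  5  3  3  4  5  5  5  4  5  5  4]
 [ 3  2  5  4  6  4  3  3  5  5  4  4  5  4  4]
 [ 2  2  4  3  4  1  2  4  5  5  4  4  4  5  4]
 [ 4  3  4  4  4  3  5  3  2  3  4  4  5  3  5]
 [ 1  4  5  4  6  5  4  4  3  4  5  4  3  4  4]
 [ 4  4  5  4  5  6  4  4  8  4  4  4  5  4  4]
 [ 4  5  4  5  5  3  3  3  3  4  4  4  4  3  4]
 [ 5  5  4  4  4  4  3  4  5  2  5  4  4  4  4]
 [ 4  4  4  3  4  2  5  4  4  3  5  4  5  5  5]
 [ 4  5  5  4  4  3  5  5  5  4  4  4  5  5  4]
 [ 4  4  3  4  5  4  3  4  8  5  4  5  4  4  5]
 [ 4  5  5  4  3  5  4  3  8  4  4  3  4  5  5]
 [ 4  5  5  3  3  3  4  4  5  3  4  4  4  5  4]
 [ 5  5  5  3  3  3  3  4  4  3  4  5  5  5  3]
 [ 4  4  4  4  3  3  3  2  4  5  4  4  4  5  4]
 [ 5  5  5  3  3  2  4  5  4  4  3  4  4  4  4]
 [ 5  5  5  5  4  4  4  4  5  4  5  4  4  6  4]
 [ 5  4  5  4  4  5  3  5  4  3  5  5  5  5  3]
 [ 4  4  5  4  5  3  4  6  5  5  4  4  5  5  3]
 [ 5  4  4  4  5  5  4  5  4  5  4  5  4  3  2]
 [ 4  5  5  5  4  4  5  5  4  5  4  5  3  2  3]
 [ 4  4  5  5  4  4  5  4  4  4  4  4  3  3  1]
 [ 4  4  5  5  5  5  5  4  5  5  4  4  4  2  2]]
73 267.04109589041093 168.0958904109589 262 272 163 172
```

The plug is untouched. I open, go down again, and this time allow longer for the closing.

>>> drive_tool(steps=[0, 0, 0, 0, 0, 0, 0.8, 0, 0, 0, 0, 0, 0, 0.8, 0, 0, 0, 0, 0, 0, 0.8, 0, 0, 0, 0, 0, 0, 0.8, 0, 0, 0, 0, 0, 0, 0.8, 0, 0, 0, 0, 0, 0, 0.8, 0, 0, 0, 0, 0, 0, 0.8, 0, 0, 0, 0, 0, 0, 0.8, 0, 0, 0, 0, 0, 0, 0.8, 0, 0, 0, 0, 0, 0, 0.8])

```text
time_s: 4.58
tcp_pos: [0.581, -0.0201, 0.2196]
ee_rot: [[-0.947, -0.32, 0.0], [-0.32, 0.947, 0.0], [-0.0, 0.0, -1.0]]
wrist_force: [-0.5, -0.5, 1.0]
gripper_width: 0.702
gripper_force: 0.0
```

>>> drive_tool(steps=[0, 0, 0, 0, 0, 0, 0.8, 0, 0, 0, 0, 0, 0, 0.8, 0, 0, 0, 0, 0, 0, 0.8, 0, 0, 0, 0, 0, 0.025, 0.8, 0, 0, 0, 0, 0, 0.025, 0.8, 0, 0, 0, 0, 0, 0.02, 0.8, 0, 0, 0, 0, 0, 0.013, 0.8, 0, 0, 0, 0, 0, 0, 0.8, 0, 0, 0, 0, 0, 0, 0.8])

```text
time_s: 5.33
tcp_pos: [0.581, -0.0202, 0.1363]
ee_rot: [[-0.947, -0.32, -0.001], [-0.32, 0.947, -0.001], [0.001, -0.0, -1.0]]
wrist_force: [1.1, -0.1, -0.2]
gripper_width: 0.805
gripper_force: 0.0
```

>>> drive_tool(steps=[0, 0, 0, 0, 0, 0, 0, 0, 0, 0, 0, 0, 0, 0, 0, 0, 0, 0, 0, 0, 0, 0, 0, 0, 0, 0, 0, 0, 0, 0, 0, 0, 0, 0, 0, 0, 0, 0, 0, 0, 0, 0, 0, 0, 0, 0, 0, 0, 0, 0, 0, 0, 0, 0, 0, 0, 0, 0, 0, 0, 0, 0, 0, 0, 0, 0, 0, 0, 0, 0])

```text
time_s: 6.17
tcp_pos: [0.583, -0.0234, 0.1388]
ee_rot: [[-0.947, -0.321, 0.004], [-0.321, 0.947, -0.005], [-0.002, -0.006, -1.0]]
wrist_force: [4.1, -11.8, 3.1]
gripper_width: 0.273
gripper_force: 29.5
```

>>> drive_tool(steps=[0, 0, 0, 0, 0, 0, 0, 0, 0, 0, 0, 0, 0, 0, 0, 0, 0, 0, 0, 0, 0])

```text
time_s: 6.42
tcp_pos: [0.583, -0.0234, 0.1388]
ee_rot: [[-0.947, -0.321, 0.004], [-0.321, 0.947, -0.005], [-0.003, -0.006, -1.0]]
wrist_force: [2.7, -11.8, 4.1]
gripper_width: 0.277
gripper_force: 29.5
```

>>> drive_tool(steps=[0, 0, 0, 0, -0.004, -0.002, 0, 0, 0, 0, 0, 0, -0.01, 0, 0, 0, 0, 0, 0, -0.015, 0, 0, 0, 0, 0, 0, -0.02, 0, 0, 0, 0, 0, 0, -0.02, 0, 0, 0, 0, 0, 0, -0.02, 0, 0, 0, 0, 0, 0, 0, 0])

```text
time_s: 7.0
tcp_pos: [0.5845, -0.0233, 0.2287]
ee_rot: [[-0.947, -0.321, 0.009], [-0.321, 0.947, 0.001], [-0.009, -0.002, -1.0]]
wrist_force: [0.2, -0.3, 0.3]
gripper_width: 0.277
gripper_force: 29.1
```

>>> drive_tool(steps=[0, 0, 0, 0.0197, -0.0248, 0, 0, 0, 0, 0, 0.0197, -0.0248, 0, 0, 0, 0, 0, 0.0197, -0.0248, 0, 0, 0, 0, 0, 0.0197, -0.0248, 0, 0, 0, 0, 0, 0.0197, -0.0248, 0, 0, 0, 0, 0, 0.0197, -0.0248, 0, 0, 0, 0, 0, 0.0197, -0.0248, 0, 0, 0, 0, 0, 0.0197, -0.0248, 0, 0, 0, 0, 0, 0.0197, -0.0248, 0, 0, 0, 0, 0, 0.0197, -0.0248, 0, 0])

```text
time_s: 7.83
tcp_pos: [0.4742, -0.3225, 0.2232]
ee_rot: [[-0.947, -0.32, -0.001], [-0.32, 0.947, 0.001], [0.0, 0.001, -1.0]]
wrist_force: [0.9, -0.5, 0.5]
gripper_width: 0.273
gripper_force: 29.1
```

>>> drive_tool(steps=[0, 0, 0, 0, 0, 0.03, 0, 0, 0, 0, 0, 0, 0.03, 0, 0, 0, 0, 0, 0, 0.03, 0, 0, 0, 0, 0, 0, 0.03, 0, 0, 0, 0, 0, 0, 0.02, 0, 0, 0, 0, 0, 0, 0, 0, 0, 0, 0, 0, 0, 0, 0])

```text
time_s: 8.42
tcp_pos: [0.4746, -0.3215, 0.0827]
ee_rot: [[-0.947, -0.321, -0.003], [-0.321, 0.947, 0.001], [0.002, 0.002, -1.0]]
wrist_force: [0.0, -0.1, 0.1]
gripper_width: 0.275
gripper_force: 29.1
```

>>> drive_tool(steps=[0, 0, 0, 0, 0, 0.015, 0, 0, 0, 0, 0, 0, 0.01, 0, 0, 0, 0, 0, 0, 0.007, 0, 0, 0, 0, 0, 0, 0.002, 0, 0, 0, 0, 0, 0, 0.002, 0, 0, 0, 0, 0, 0, 0, 0, 0, 0, 0, 0, 0, 0, 0, 0, 0, 0, 0, 0, 0, 0, 0])

```text
validation failed for argument at $.st...
```

>>> drive_tool(steps=[0, 0, 0, 0, 0, 0.015, 0, 0, 0, 0, 0, 0, 0.01, 0, 0, 0, 0, 0, 0, 0.007, 0, 0, 0, 0, 0, 0, 0.002, 0, 0, 0, 0, 0, 0, 0.002, 0, 0, 0, 0, 0, 0, 0, 0, 0, 0, 0, 0, 0, 0, 0])

```text
time_s: 9.0
tcp_pos: [0.4754, -0.322, 0.0481]
ee_rot: [[-0.947, -0.32, 0.001], [-0.32, 0.947, -0.0], [-0.001, -0.001, -1.0]]
wrist_force: [0.9, 0.3, -0.0]
gripper_width: 0.276
gripper_force: 29.1
```

>>> drive_tool(steps=[0, 0, 0, 0, 0, 0.002, 0, 0, 0, 0, 0, 0, 0, 0.7, 0, 0, 0, 0, 0, 0, 0.7, 0, 0, 0, 0, 0, 0, 0.7, 0, 0, 0, 0, 0, 0, 0.7, 0, 0, 0, 0, 0, 0, 0.7, 0, 0, 0, 0, 0, 0, 0.7, 0, 0, 0, 0, 0, 0, 0.7])

```text
time_s: 9.67
tcp_pos: [0.4751, -0.3219, 0.0456]
ee_rot: [[-0.947, -0.32, 0.0], [-0.32, 0.947, -0.0], [-0.0, -0.0, -1.0]]
wrist_force: [-0.0, -0.5, 0.3]
gripper_width: 0.674
gripper_force: 0.0
```

>>> drive_tool(steps=[0, 0, 0, 0, 0, -0.01, 0.7, 0, 0, 0, 0, 0, -0.02, 0.7, 0, 0, 0, 0, 0, -0.03, 0.7, 0, 0, 0, 0, 0, -0.04, 0.7, 0, 0, 0, 0, 0, -0.04, 0.7, 0, 0, 0, 0, 0, -0.04, 0.7, 0, 0, 0, 0, 0, -0.04, 0.7, 0, 0, 0, 0, 0, 0, 0.7])

```text
time_s: 10.33
tcp_pos: [0.4783, -0.3242, 0.2765]
ee_rot: [[-0.947, -0.321, 0.016], [-0.321, 0.947, -0.01], [-0.013, -0.014, -1.0]]
wrist_force: [0.4, -0.5, 1.3]
gripper_width: 0.695
gripper_force: 0.0
```

>>> drive_tool(steps=[0, 0, 0, -0.0114, 0.0364, 0, 0.7, 0, 0, 0, -0.0114, 0.0364, 0, 0.7, 0, 0, 0, -0.0114, 0.0364, 0, 0.7, 0, 0, 0, -0.0114, 0.0364, 0, 0.7, 0, 0, 0, -0.0114, 0.0364, 0, 0.7, 0, 0, 0, -0.0114, 0.0364, 0, 0.7, 0, 0, 0, -0.0114, 0.0364, 0, 0.7])

```text
time_s: 10.92
tcp_pos: [0.4685, -0.0533, 0.2663]
ee_rot: [[-0.947, -0.32, 0.001], [-0.32, 0.947, 0.0], [-0.001, -0.0, -1.0]]
wrist_force: [1.5, 1.0, -0.1]
gripper_width: 0.697
gripper_force: 0.0
```

>>> drive_tool(steps=[0, 0, 0, -0.0114, 0.0364, 0, 0.7, 0, 0, 0, -0.0114, 0.0364, 0, 0.7, 0, 0, 0, -0.0114, 0.0364, 0, 0.7, 0, 0, 0, -0.0114, 0.0364, 0, 0.7, 0, 0, 0, -0.0114, 0.0364, 0, 0.7, 0, 0, 0, -0.0114, 0.0364, 0, 0.7, 0, 0, 0, -0.0114, 0.0364, 0, 0.7])

```text
time_s: 11.5
tcp_pos: [0.4625, 0.2138, 0.2664]
ee_rot: [[-0.947, -0.32, 0.001], [-0.32, 0.947, 0.001], [-0.001, 0.0, -1.0]]
wrist_force: [0.5, -0.4, 0.3]
gripper_width: 0.7
gripper_force: 0.0
```

>>> drive_tool(steps=[0, -0.1164, 0, 0, 0, 0, 0.7, 0, -0.1164, 0, 0, 0, 0, 0.7, 0, -0.1164, 0, 0, 0, 0, 0.7, 0, -0.1164, 0, 0, 0, 0, 0.7, 0, -0.1164, 0, 0, 0, 0, 0.7, 0, -0.1164, 0, 0, 0, 0, 0.7, 0, 0, 0, 0, 0, 0, 0.7, 0, 0, 0, 0, 0, 0, 0.7])

```text
time_s: 12.17
tcp_pos: [0.4792, 0.2006, 0.2756]
ee_rot: [[-0.79, -0.293, 0.538], [-0.255, 0.956, 0.147], [-0.557, -0.021, -0.83]]
wrist_force: [1.1, -0.4, -0.1]
gripper_width: 0.703
gripper_force: 0.0
```

Run:
```python
from h import *
a=r.capture("side");b=r.capture("top");s=r.sense();print(s["tcp_pos"],s["ee_rot"],s["joints"])
f=lambda a:cv2.resize(a,None,fx=4,fy=4,interpolation=cv2.INTER_CUBIC)
cv2.imwrite("pics/e1.png",np.vstack([np.hstack([f(a[130:270,160:260]),f(b[110:250,160:260])])]))
T=a[150:200,305:380];cv2.imwrite("pics/e2.png",np.hstack([cv2.resize(T,None,fx=5,fy=5),cv2.resize(b[170:220,350:410],None,fx=5,fy=5)]))
R,p=s["ee_rot"],s["tcp_pos"]; g=np.array([.5451,.2358,.1334])
print("to grip in tool axes",R.T@(g-p), "axis in tool",R.T@np.array([-.609,-.205,.766]))
```

```text
[0.48012885 0.20239694 0.27642893] [[-0.78968399 -0.29380984  0.53858608]
 [-0.25416882  0.95566516  0.14866848]
 [-0.55838822 -0.01949067 -0.82935078]] [  43.98905625   -3.94455075  -47.79068091   45.97305909  -21.80670388
 -156.1410239 ]
to grip in tool axes [0.02006897 0.01562071 0.15857969] axis in tool [ 0.10529678 -0.03191102 -0.99375866]
```

View pics/e1.png

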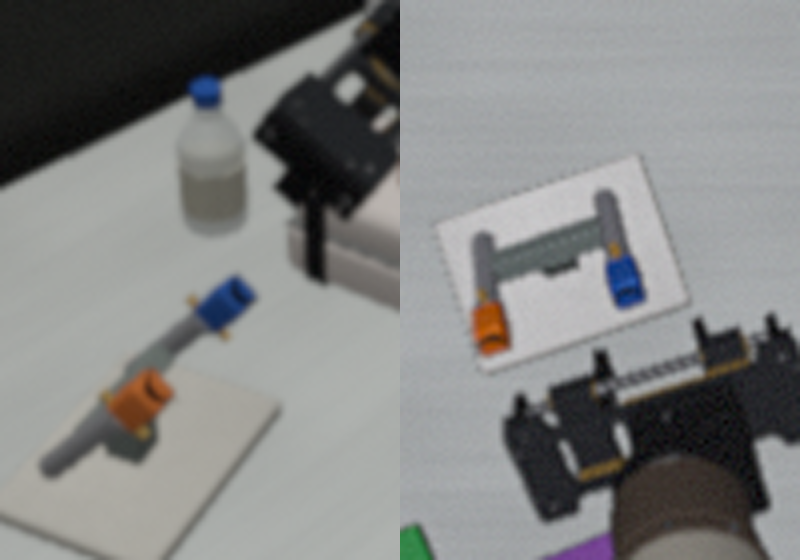

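View pics/e2.png

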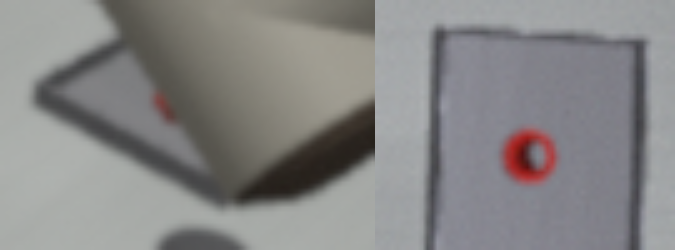

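The top crop shows the plug standing in the tray at (456,201), and the gripper facing the blue scope. The tool is tilted 34° and lies 6.5° off the scope axis, which is good enough. I approach in stages.

>>> drive_tool(steps=[0, 0, 0, 0.005, 0.005, 0.02, 0.7, 0, 0, 0, 0.005, 0.005, 0.02, 0.7, 0, 0, 0, 0.005, 0.005, 0.02, 0.7, 0, 0, 0, 0.005, 0, 0.02, 0.7, 0, 0, 0, 0, 0, 0, 0.7, 0, 0, 0, 0, 0, 0, 0.7])

```text
time_s: 12.77
tcp_pos: [0.5063, 0.2186, 0.2202]
ee_rot: [[-0.799, -0.297, 0.522], [-0.26, 0.955, 0.145], [-0.542, -0.02, -0.84]]
wrist_force: [0.1, -0.3, -0.2]
gripper_width: 0.699
gripper_force: 0.0
```

```bash
cat >> h.py <<'E'
def rep(g=np.array([.5451,.2358,.1334])):
    s=r.sense();R,p=s["ee_rot"],s["tcp_pos"]
    print("tcp",p.round(4),"z",R[:,2].round(3),"y",R[:,1].round(3),"j",s["joints"].round(1))
    print("to grip in tool",(R.T@(g-p)).round(4),"axis in tool",(R.T@np.array([-.609,-.205,.766])).round(3))
E
python3 -c "
from h import *
rep()"
```

```text
tcp [0.5063 0.2186 0.2202] z [ 0.522  0.145 -0.84 ] y [-0.297  0.955 -0.02 ] j [  32.2    3.2  -52.8   75.5   -9.2 -177.3]
to grip in tool [0.0116 0.0066 0.0956] axis in tool [ 0.125 -0.03  -0.992]
```

The wrist is at its limit (j5 -9.2, j6 -177). I back off the tilt: grasp with the tool about 15° from vertical, fingers about 25° off the shaft and still pinching across y, and take up the rest at the end by leaning the tool back.

>>> drive_tool(steps=[0, 0.08, 0, 0, 0, -0.005, 0.7, 0, 0.08, 0, 0, 0, -0.005, 0.7, 0, 0.08, 0, 0, 0, 0, 0.7, 0, 0.08, 0, 0, 0, 0, 0.7, 0, 0, 0, 0, 0, 0, 0.7, 0, 0, 0, 0, 0, 0, 0.7])

```text
time_s: 13.27
tcp_pos: [0.5298, 0.2072, 0.2413]
ee_rot: [[-0.847, -0.27, 0.457], [-0.263, 0.961, 0.08], [-0.461, -0.052, -0.886]]
wrist_force: [0.2, -0.2, -0.3]
gripper_width: 0.7
gripper_force: 0.0
```

```bash
python3 -c "
from h import *
rep()"
```

```text
tcp [0.5298 0.2072 0.2413] z [ 0.457  0.08  -0.886] y [-0.27   0.961 -0.052] j [  42.4    5.3  -38.5   33.9  -26.4 -143.9]
to grip in tool [0.0292 0.029  0.1049] axis in tool [ 0.217 -0.072 -0.973]
```

>>> drive_tool(steps=[-0.03, 0.08, -0.013, 0, 0, 0, 0.7, -0.03, 0.08, -0.013, 0, 0, 0, 0.7, 0, 0, 0, 0, 0, 0, 0.7, 0, 0, 0, 0, 0, 0, 0.7])

```text
time_s: 13.6
tcp_pos: [0.5319, 0.2023, 0.2409]
ee_rot: [[-0.897, -0.303, 0.323], [-0.292, 0.953, 0.082], [-0.333, -0.021, -0.943]]
wrist_force: [0.7, -0.6, -0.2]
gripper_width: 0.698
gripper_force: 0.0
```

```bash
python3 -c "
from h import *
rep()"
```

```text
tcp [0.5319 0.2023 0.2409] z [ 0.323  0.082 -0.943] y [-0.303  0.953 -0.021] j [  41.3    8.   -26.6   14.   -38.7 -123.1]
to grip in tool [0.0142 0.0302 0.1083] axis in tool [ 0.351 -0.027 -0.936]
```

>>> drive_tool(steps=[-0.02, 0, 0, 0.007, 0.015, 0.01, 0.7, 0, 0, 0, 0.007, 0.015, 0.015, 0.7, 0, 0, 0, 0, 0, 0.015, 0.7, 0, 0, 0, 0, 0, 0.015, 0.7, 0, 0, 0, 0, 0, 0, 0.7, 0, 0, 0, 0, 0, 0, 0.7])

```text
time_s: 14.1
tcp_pos: [0.5251, 0.2311, 0.1821]
ee_rot: [[-0.898, -0.311, 0.312], [-0.295, 0.95, 0.099], [-0.327, -0.003, -0.945]]
wrist_force: [-0.4, 0.4, 0.3]
gripper_width: 0.699
gripper_force: 0.0
```

```bash
python3 -c "
from h import *
rep()"
```

```text
tcp [0.5251 0.2311 0.1821] z [ 0.312  0.099 -0.945] y [-0.311  0.95  -0.003] j [  43.5   12.2  -31.6   16.7  -30.  -128.7]
to grip in tool [-0.0035 -0.0016  0.0527] axis in tool [ 0.357 -0.008 -0.934]
```

>>> drive_tool(steps=[0, 0, 0, -0.003, -0.001, 0.015, 0.7, 0, 0, 0, 0, 0, 0.015, 0.7, 0, 0, 0, 0, 0, 0.012, 0.7, 0, 0, 0, 0, 0, 0.01, 0.7, 0, 0, 0, 0, 0, 0, 0.7, 0, 0, 0, 0, 0, 0, 0.7])

```text
time_s: 14.6
tcp_pos: [0.5452, 0.2374, 0.1356]
ee_rot: [[-0.897, -0.311, 0.313], [-0.294, 0.95, 0.102], [-0.329, -0.001, -0.944]]
wrist_force: [-0.1, 0.4, 1.2]
gripper_width: 0.702
gripper_force: 0.0
```

Run:
```python
from h import *
rep()
a=r.capture("side");b=r.capture("top")
f=lambda a:cv2.resize(a,None,fx=5,fy=5,interpolation=cv2.INTER_CUBIC)
cv2.imwrite("pics/f1.png",np.hstack([f(a[150:250,170:250]),f(b[130:230,180:260])]))
```

```text
tcp [0.5452 0.2374 0.1356] z [ 0.313  0.102 -0.944] y [-0.311  0.95  -0.001] j [  42.    17.4  -33.6   20.3  -22.7 -131.6]
to grip in tool [ 0.0013 -0.0015  0.0019] axis in tool [ 0.355 -0.006 -0.935]
```

View pics/f1.png

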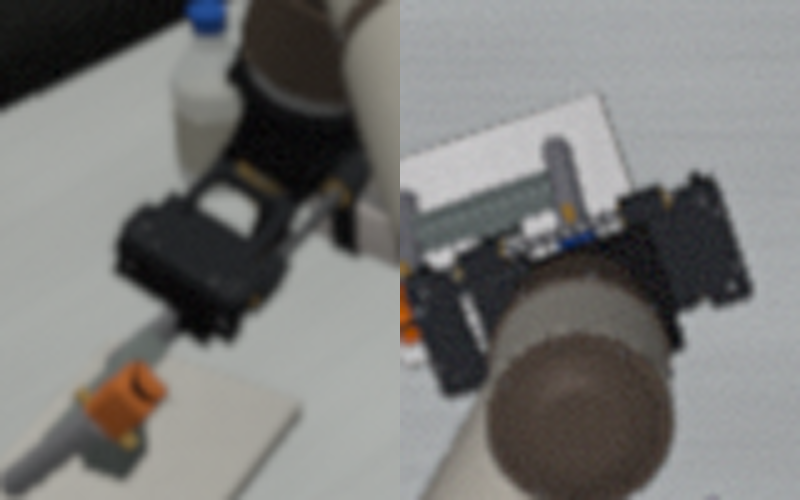

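The side crop shows the hand over the blue scope, clear of orange at (125,395). In the top crop the blue grip is between the fingers at (575,240). Closing now.

>>> drive_tool(steps=[0, 0, 0, 0, 0, 0, 0, 0, 0, 0, 0, 0, 0, 0, 0, 0, 0, 0, 0, 0, 0, 0, 0, 0, 0, 0, 0, 0, 0, 0, 0, 0, 0, 0, 0, 0, 0, 0, 0, 0, 0, 0, 0, 0, 0, 0, 0, 0, 0, 0, 0, 0, 0, 0, 0, 0, 0, 0, 0, 0, 0, 0, 0, 0, 0, 0, 0, 0, 0, 0])

```text
time_s: 15.53
tcp_pos: [0.5453, 0.2373, 0.1351]
ee_rot: [[-0.898, -0.31, 0.312], [-0.293, 0.951, 0.101], [-0.328, -0.001, -0.945]]
wrist_force: [0.7, -3.1, 1.6]
gripper_width: 0.298
gripper_force: 29.9
```

```bash
python3 -c "
from h import *
rep()"
```

```text
tcp [0.5453 0.2373 0.1351] z [ 0.312  0.101 -0.945] y [-0.31   0.951 -0.001] j [  42.    17.5  -33.5   20.3  -22.7 -131.5]
to grip in tool [ 0.0012 -0.0014  0.0013] axis in tool [ 0.356 -0.006 -0.934]
```

>>> drive_tool(steps=[0, 0, 0, 0.0036, 0, -0.0093, 0, 0, 0, 0, 0.0036, 0, -0.0093, 0, 0, 0, 0, 0.0036, 0, -0.0093, 0, 0, 0, 0, 0.0036, 0, -0.0093, 0, 0, 0, 0, 0, 0, 0, 0])

```text
time_s: 15.95
tcp_pos: [0.5199, 0.2298, 0.167]
ee_rot: [[-0.897, -0.311, 0.313], [-0.294, 0.95, 0.104], [-0.33, 0.001, -0.944]]
wrist_force: [-0.3, 0.7, -1.7]
gripper_width: 0.296
gripper_force: 29.9
```

```bash
python3 -c "
from h import *
rep()"
```

```text
tcp [0.5199 0.2298 0.167 ] z [ 0.313  0.104 -0.944] y [-0.311  0.95   0.001] j [  43.6   12.7  -34.1   18.3  -26.8 -130.6]
to grip in tool [-0.0133 -0.0022  0.0402] axis in tool [ 0.354 -0.005 -0.935]
```

Low force and clean motion. I continue drawing it out.

>>> drive_tool(steps=[0, 0, 0, 0.0036, 0, -0.0093, 0, 0, 0, 0, 0.0036, 0, -0.0093, 0, 0, 0, 0, 0.0036, 0, -0.0093, 0, 0, 0, 0, 0.0036, 0, -0.0093, 0, 0, 0, 0, 0, 0, 0, 0])

```text
time_s: 16.37
tcp_pos: [0.4955, 0.2218, 0.1977]
ee_rot: [[-0.897, -0.311, 0.314], [-0.294, 0.95, 0.104], [-0.331, 0.001, -0.944]]
wrist_force: [0.8, 1.1, -2.3]
gripper_width: 0.297
gripper_force: 29.9
```

>>> drive_tool(steps=[0, 0, 0, 0.0036, 0, -0.0093, 0, 0, 0, 0, 0.0036, 0, -0.0093, 0, 0, 0, 0, 0.0036, 0, -0.0093, 0, 0, 0, 0, 0.0036, 0, -0.0093, 0, 0, 0, 0, 0.0036, 0, -0.0093, 0, 0, 0, 0, 0, 0, 0, 0])

```text
time_s: 16.87
tcp_pos: [0.4652, 0.2118, 0.236]
ee_rot: [[-0.897, -0.312, 0.315], [-0.293, 0.95, 0.104], [-0.331, 0.001, -0.943]]
wrist_force: [-0.1, 0.7, -1.0]
gripper_width: 0.299
gripper_force: 29.9
```

```bash
python3 -c "
from h import *
rep()"
```

```text
tcp [0.4652 0.2118 0.236 ] z [ 0.315  0.104 -0.943] y [-0.312  0.95   0.001] j [  47.6    2.4  -34.3   15.5  -37.3 -130.5]
to grip in tool [-0.0447 -0.0022  0.1245] axis in tool [ 0.352 -0.004 -0.936]
```

>>> drive_tool(steps=[0, 0, 0, 0.0036, 0, -0.0093, 0, 0, 0, 0, 0.0036, 0, -0.0093, 0, 0, 0, 0, 0, 0, 0, 0, 0, 0, 0, -0.0066, 0, -0.019, 0, 0, 0, 0, -0.0066, 0, -0.019, 0, 0, 0, 0, -0.0066, 0, -0.019, 0, 0, 0, 0, -0.0066, 0, -0.019, 0, 0, 0, 0, 0, 0, 0, 0])

```text
time_s: 17.53
tcp_pos: [0.455, 0.2092, 0.3345]
ee_rot: [[-0.895, -0.312, 0.319], [-0.293, 0.95, 0.108], [-0.337, 0.003, -0.942]]
wrist_force: [0.4, 1.2, -1.5]
gripper_width: 0.294
gripper_force: 29.9
```

>>> drive_tool(steps=[0, 0.0865, 0, 0, 0, 0, 0, 0, 0.0865, 0, 0, 0, 0, 0, 0, 0.0865, 0, 0, 0, 0, 0, 0, 0.0865, 0, 0, 0, 0, 0, 0, 0.0865, 0, 0, 0, 0, 0, 0, 0.0865, 0, 0, 0, 0, 0, 0, 0.0865, 0, 0, 0, 0, 0, 0, 0.0865, 0, 0, 0, 0, 0, 0, 0, 0, 0, 0, 0, 0])

```text
time_s: 18.28
tcp_pos: [0.4549, 0.2086, 0.3256]
ee_rot: [[-0.889, -0.309, -0.338], [-0.288, 0.951, -0.111], [0.356, -0.001, -0.934]]
wrist_force: [0.2, 0.6, -3.6]
gripper_width: 0.296
gripper_force: 29.9
```

Run:
```python
from h import *
rep()
s=r.sense();R,p=s["ee_rot"],s["tcp_pos"]
a=R@np.array([.355,-.005,-.935]);print("scope axis",a.round(3),"tip",(p-.142*a).round(3))
a=r.capture("side")
print(proj("side",p))
cv2.imwrite("pics/g1.png",cv2.resize(a[90:250,170:330],None,fx=3.7,fy=3.7,interpolation=cv2.INTER_CUBIC))
```

```text
tcp [0.4549 0.2086 0.3256] z [-0.338 -0.111 -0.934] y [-0.309  0.951 -0.001] j [  38.8   17.7    6.1   -7.3  -98.  -110.6]
to grip in tool [-0.1564 -0.0018  0.1461] axis in tool [ 0.873 -0.008 -0.487]
scope axis [ 0.002 -0.003  1.   ] tip [0.455 0.209 0.184]
[[244.78197703 155.69864206]]
```

View pics/g1.png

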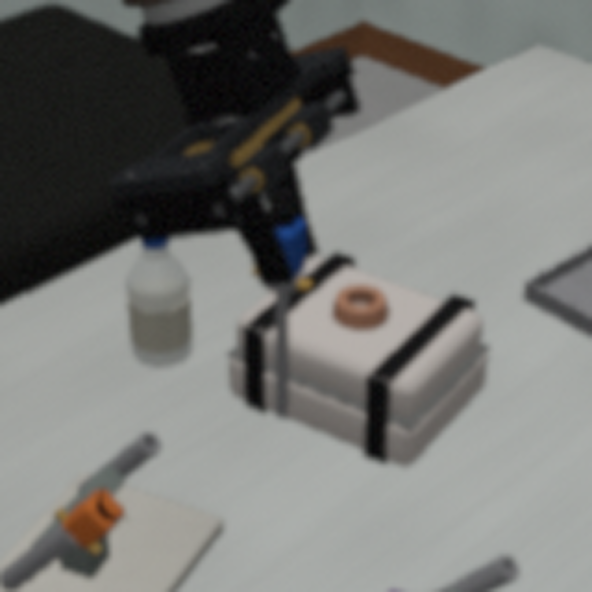

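The side crop shows the scope held upright, its tip at crop (280,412). The open port is at crop (361,305), which is full-image (267,172). The orange scope is in place, so I carry across.

>>> drive_tool(steps=[0, 0, 0, -0.0024, -0.0131, -0.0009, 0, 0, 0, 0, -0.0048, -0.0261, -0.0018, 0, 0, 0, 0, -0.0048, -0.0261, -0.0018, 0, 0, 0, 0, -0.0048, -0.0261, -0.0018, 0, 0, 0, 0, -0.0048, -0.0261, -0.0018, 0, 0, 0, 0, -0.0048, -0.0261, -0.0018, 0, 0, 0, 0, -0.0048, -0.0261, -0.0018, 0, 0, 0, 0, -0.0048, -0.0261, -0.0018, 0, 0, 0, 0, -0.0048, -0.0261, -0.0018, 0, 0, 0, 0, -0.0048, -0.0261, -0.0018, 0])

```text
time_s: 19.17
tcp_pos: [0.5766, -0.0146, 0.3304]
ee_rot: [[-0.891, -0.311, -0.329], [-0.292, 0.95, -0.109], [0.347, -0.001, -0.938]]
wrist_force: [0.9, 0.5, -2.3]
gripper_width: 0.297
gripper_force: 29.9
```

>>> drive_tool(steps=[0, 0, 0, -0.0024, -0.0131, -0.0009, 0, 0, 0, 0, 0, 0, 0, 0, 0, 0, 0, 0, 0, 0, 0, 0, 0, 0, 0, 0, 0, 0])

```text
time_s: 19.5
tcp_pos: [0.5827, -0.0241, 0.33]
ee_rot: [[-0.891, -0.311, -0.331], [-0.292, 0.95, -0.109], [0.349, -0.0, -0.937]]
wrist_force: [0.4, 1.1, -2.5]
gripper_width: 0.298
gripper_force: 29.9
```

```bash
cat >> h.py <<'E'
def rep2(T=(.584,-.0245,.275)):
    s=r.sense();R,p=s["ee_rot"],s["tcp_pos"]
    a=R@np.array([.355,-.005,-.935]);print("tcp",p.round(4),"axis",a.round(3),"tip",(p-.142*a).round(4),"to T in tool",(R.T@(np.array(T)-p)).round(4))
    return p,a
E
python3 - <<'E'
from h import *
p,ax=rep2()
a=r.capture("side")
print("tip,grip px",proj("side",[p-.142*ax,p-.028*ax]),"port px",proj("side",[.584,-.0245,.108]),"side ray rim",onz("side",267.3,172.2,.108))
cv2.imwrite("pics/k1.png",cv2.resize(a[120:200,220:310],None,fx=7,fy=7,interpolation=cv2.INTER_CUBIC))
E
```

```text
tcp [ 0.5827 -0.0241  0.33  ] axis [-0.005 -0.007  1.   ] tip [ 0.5833 -0.0232  0.188 ] to T in tool [-0.0203 -0.0008  0.0512]
tip,grip px [[267.96332395 150.31759888]
 [269.42019608 117.49946126]] port px [[267.35067689 170.94077345]] side ray rim [ 0.5791422  -0.01888666  0.108     ]
```

View pics/k1.png

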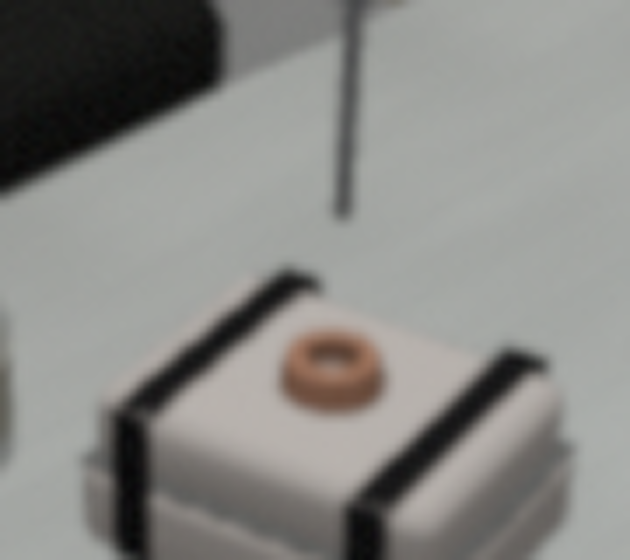

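The side crop shows the tip at full-image (268.4,150.3), against a prediction of (268.0,150.3). The rim is at about (267.1,170.1), in line with the port estimate. Lowering 53 mm.

>>> drive_tool(steps=[0, 0, 0, -0.0024, -0.0003, 0.0062, 0, 0, 0, 0, -0.0024, -0.0003, 0.0062, 0, 0, 0, 0, -0.0024, -0.0003, 0.0062, 0, 0, 0, 0, -0.0024, -0.0003, 0.0062, 0, 0, 0, 0, -0.0024, -0.0003, 0.0062, 0, 0, 0, 0, -0.0024, -0.0003, 0.0062, 0, 0, 0, 0, -0.0024, -0.0003, 0.0062, 0, 0, 0, 0, -0.0024, -0.0003, 0.0062, 0, 0, 0, 0, 0, 0, 0, 0, 0, 0, 0, 0, 0, 0, 0])

```text
time_s: 20.38
tcp_pos: [0.5845, -0.0268, 0.276]
ee_rot: [[-0.89, -0.311, -0.333], [-0.291, 0.95, -0.109], [0.351, -0.0, -0.937]]
wrist_force: [-0.5, 0.3, -2.5]
gripper_width: 0.295
gripper_force: 29.9
```

>>> drive_tool(steps=[0, 0, 0, 0, 0, 0, 0, 0, 0, 0, 0, 0, 0, 0, 0, 0, 0, 0, 0, 0, 0, 0, 0, 0, 0, 0, 0, 0, 0, 0, 0, 0, 0, 0, 0])

```text
time_s: 20.8
tcp_pos: [0.5846, -0.0266, 0.2767]
ee_rot: [[-0.891, -0.311, -0.332], [-0.291, 0.95, -0.109], [0.349, -0.0, -0.937]]
wrist_force: [0.2, -0.8, -2.8]
gripper_width: 0.299
gripper_force: 29.9
```

Run:
```python
from h import *
p,ax=rep2()
a=r.capture("side")
print(proj("side",[p-.142*ax]),proj("side",[[.585,-.025,.108],[.585,-.025,.135]]))
cv2.imwrite("pics/m1.png",cv2.resize(a[110:190,230:310],None,fx=7,fy=7,interpolation=cv2.INTER_CUBIC))
```

```text
tcp [ 0.5846 -0.0266  0.2767] axis [-0.004 -0.006  1.   ] tip [ 0.5852 -0.0257  0.1347] to T in tool [-0.0007  0.0022  0.0015]
[[267.55486506 163.88886553]] [[267.22830178 170.76201091]
 [267.47078731 163.90822749]]
```

View pics/m1.png

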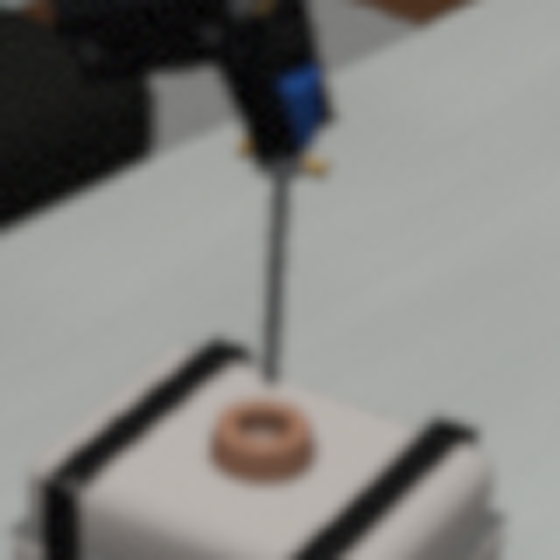

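The side crop shows the tip at full-image (268.2,163.9) directly above the rim centre at (267.1,170.3). That puts it within about 3 mm of the axis and about 27 mm up, touching nothing. Handing in.

```bash
python3 -c "
from station import r
print(r.finish_job())"
```

```text
the job is handed in; nothing more can be done
None
```

I handed the job in at about 21 s: the red plug is let go in the tray, and the blue scope is held upright and still, about 27 mm above the open port and within about 3 mm of its axis by camera measurement; no verdict came back.

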